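# Snap the cover onto the USB hub

## Robot

A 6-joint arm with a two-finger parallel gripper is mounted at the origin on the work surface. World frame = base frame: x ahead of the robot, y to its left, z up, the work surface at z = 0. Lengths are in m, angles in rad, forces in N, time in s.
With the tool pointing down it reaches from about 0.375 to 0.9 m from the base axis. Payload 3.1 kg.
Tool frame: the origin (TCP) lies at the centre of the arm's flange, where the gripper is bolted on; the fingertips stand 182 mm ahead of it and the grasp point (between the pads) lies 164 mm ahead of it; z points along the fingers, y is the line along which they close (so a half turn about z gives the same grasp; the last joint's range is limited). The gripper opens to 87 mm and grips with 3 to 60 N. Pads are 19 mm wide; open, the fingers measure 117 mm over their backs; the gripper's body (75 mm by 190 mm) begins 51 mm behind the grasp point.
Start: joints at [0.928, 0.527, 1.433, -0, 1.181, -0.178], TCP at [0.28, 0.559, 0.405] pointing down, gripper open.
Joint ranges: [-3.08, 3.08], [-0.75, 2.2], [0.22, 2.44], [-1.43, 4.57], [0, 2.65], [-2.85, 2.85]. Speed limits (rad/s): [2.79, 2.79, 3.14, 3.14, 3.14, 3.14].

## Interface

Orientations are given as a unit quaternion [x, y, z, w].
In Python, from rig import * gives the robot as it stands.
- The arm moves only by the tool move_arm, never from a script. Its argument "commands" is a list that holds one entry, the list of rows, each a list of 6 numbers: the shift along the tool's x, y, z in units of 40 mm (1.0 is 40 mm), then the turn, a rotation vector about the tool's x, y, z in rad. A call has 1 to 12 rows; each row is the pose to reach, as a shift and turn from the pose commanded when the call began, along the tool's axes at that moment; what a row does not reach only later rows make up. A row lasts 1/8 s, in which the tool goes at most 62.5 mm and 10.7 degrees, less where a joint would pass 70% of its speed; a pose out of reach is approached as far as the arm can. A call with a gripper value outside its range is refused whole. "claw" is the closure, from -1 (fully open) to 1 (shut), so that 0 is half open, set as the call begins (left out, the last holds). The fingers move at their own pace and stop on an object; "squeeze" is the grip in N (left out, the last holds). Time passes only in rows, so rows that repeat a pose let the fingers close. It gives the time, the measured TCP pose, the force, the opening and the grip force at its end, in the units of the state.
- get_obs(): the state, without advancing time (a new reading comes with each control period).
- camera(name): name is "scene" or "top"; returns a dict with "pixels" (400x640x3 uint8, blue, green, red), "range_z" (400x640 float32, m along the optical axis (not along the pixel's ray), 0 where there is no reading), "camera_matrix" (3x3 intrinsics, pixels), "extrinsics" (4x4, takes a point from world to camera coordinates). Camera axes: x right, y up, looking along -z (the intrinsics and any distortion apply to the point x, -y, -z); pixel columns grow to the right and rows downward; lengths in m; the calibration is good to about 2 mm. A picture is of the moment at which its call begins.
- hand_in(): hands the job in; it is judged then, once.
The state is a dict: "time": time; "q": joint angles; "joint_velocities": joint speeds; "joint_torque": joint torques, N m; "position": TCP position; "tool_rot": TCP orientation; "ft_force": force on the tool from outside, world axes, zero at the start; "moment": the same for the moment, N m; "grip_width": finger opening in m; "grip_force": force on a finger pad.
Only numpy, scipy, OpenCV 4.12 (cv2) and the standard library are available. Lean on these libraries where they do the work, as an engineer would, in place of code of your own. Each camera call takes 0.05 s, during which the arm holds its last target. There are 200 camera calls.

## Task

Pick up the loose cover of the USB hub, set it over the hub's base that sits on its foam pad, and push it straight down over the two snap hooks until both ends click and it sits fully home, then let go. Press gently, feeling your way: do not crack the cover by forcing it (at 40 N) or overbend the hooks, and leave the other things on the desk where they are.

Things in the scene. Friction and masses are not known exactly. Their poses are not given: they have to be found in the camera images.
- hub_base: the open lower half of a USB hub: black plastic block 136 x 48 mm, 20 mm high, on a soft grey foam pad 18 mm thick stuck to the desk. It carries a green circuit board with steel sockets, two low ribs along its length (7 mm high, rounded tops) and a springy snap hook standing at each end. Origin: centre of its underside, 18 mm above the desk; x along its length, z up.
- seat (a point): centre of the base's flat top, 38 mm above the desk at rest, where the cover's rim lands; axes as hub_base; it sinks with the base. The foam gives way straight down by several mm under the push, so the seat is no longer where it was measured, and springs back when let go; after 15 mm it is a hard stop. The ribs leave the cover about 1.5 mm of play each way in x and y.
- hub_cover: the hub's loose cover: black plastic shell, open below, 136 x 50 mm, 30 mm high, walls 3 mm, about 60 g, flat top with port and switch marks. A window in each short end for a hook. Starts open side down on the desk; fits either way round. Origin: centre of its underside (rim plane); x along its length, y across its width, z up. Over 40 N between cover and base cracks it.
- cover_end_a (a point): middle of the cover's rim at its +x end, 66.5 mm from the cover's origin; above it in the end wall is the window, 20 mm wide, 6 to 18 mm above the rim, and inside, just under the window, a rounded ridge 2.3 mm deep that the hook catches on
- cover_end_b (a point): the same at the cover's -x end
- hook_a (a joint): bend of the snap hook at the base's +x end (rad): 0 upright, grows as it bends inward. With the rim about 10 mm above the seat the cover's inner ridge meets the hook and bends it to about 0.1; the push grows to roughly 8 to 13 N for both hooks with the rim about 4 mm above the seat; at 3 to 1.5 mm the hook springs back to 0 (the click), then the rim meets the seat. Overbent beyond 0.3.
- hook_b (a joint): the same for the hook at the base's -x end
- hook_a_tip (a point): outer edge of the head of the hook at the base's +x end, 46.5 mm above the desk, 66 mm from the base's centre. Hook 14 mm wide; head sloped about 33 degrees from vertical, from 19 down to 9 mm above the seat, with a flat catch below it, 7.5 mm above the seat.
- hook_b_tip (a point): the same for the hook at the base's -x end
- mug: bystander: white mug, 80 mm wide, 90 mm high; origin centre of underside
- screwdriver: bystander: screwdriver 160 mm long lying about along x near the middle of the desk; origin below its middle
- mouse: bystander: round black computer mouse, 62 mm across, 35 mm high; origin centre of underside
- drive: bystander: aluminium external drive, 78 x 112 x 14 mm; origin centre of underside
- stick: bystander: USB stick, 50 x 18 x 9 mm; origin centre of underside of its body
- screw_dish: bystander: steel bowl, 70 mm wide, 28 mm high; origin centre of underside
- cleaner: bystander: white spray can, 52 mm wide, 170 mm high; origin centre of underside
Not all that is in view belongs to the job. Leave any red or yellow look-alike of the part that bears hub_base alone. What is shaped like the hub_cover but turquoise is not meant.

How it is judged:
On the way, in this order (a step that is already met when the one before it is completed fails the run):
1. the cover is brought above the base, level, clear of its seat (horizontal distance between hub_cover and seat below 0.015 m and z of hub_cover in the frame of seat between 0.009 and 0.09 m and angle between hub_cover's own z axis and vertical below 0.3 rad), for 0.1 s.
2. the cover is pushed home and both hooks have clicked (value of joint each of hook_a, hook_b below 0.045 rad and z of cover_end_a in the frame of seat between -0.003 and 0.0025 m and z of cover_end_b in the frame of seat between -0.003 and 0.0025 m and horizontal distance between hub_cover and seat below 0.005 m and angle between the x axis of hub_cover and the x axis of hub_base, either way round below 0.08 rad and angle between hub_cover's own z axis and vertical below 0.06 rad), for 0.2 s.
At the end, for the whole second after the job is handed in: The cover sits on the base, both ends of its rim within 2.5 mm of the seat, centred within 5 mm, in line within 0.08 rad and level; both hooks have sprung back out (bent less than 0.045 rad); the cover is released and at rest (all of step 2 and linear speed of hub_cover below 0.01 m/s and contact force between the fingers and hub_cover below 0.05 N); the robot touches nothing.
It fails at once if the cover is forced: more than 40 N between cover and base (contact force between hub_cover and hub_base above 40 N).
It fails at once if a hook is overbent (beyond 0.3 rad) (value of joint any of hook_a, hook_b above 0.3 rad).
It fails at once if another thing on the desk is moved by more than 30 mm (distance of any of mug, screwdriver, mouse, drive, stick, screw_dish, cleaner from where it was at the start of the episode above 0.03 m).
It also fails if it takes over 43 s, if anything falls off the work surface, if the arm or the gripper's body presses on something with over 40 N, if the wrist force passes 120 N, or if a joint passes its speed limit or range.

## Working session

There is one attempt and no reset: what is moved stays moved. The work goes in short steps, Python scripts to look and compute and a tool call to move; the robot and the scene stay as the last step left them, time stands still between calls to the robot, and variables do not carry over. Pictures are saved under pics/ and viewed, at most 10 in all, crops included, and the job is handed in when it is done.

Besides the shell and the picture viewer there is one more tool, called after ">>>" by a JSON object that holds its "fn" and its "kwargs", one argument or row to a line. move_arm: Moves the arm, as the interface text tells. Its arguments: {"type":"object","properties":{"commands":{"type":"array","items":{"type":"array","items":{"type":"array","items":{"type":"number"}}}},"claw":{"type":"number"},"squeeze":{"type":"number"}},"required":["commands"]}

```bash
mkdir -p pics
cat > h.py <<'E'
from rig import *
import numpy as np, cv2
def snap(n,f):
    c=camera(n); np.savez(f'pics/{f}.npz',**c); cv2.imwrite(f'pics/{f}.png',c['pixels']); return c
def load(f): return dict(np.load(f'pics/{f}.npz'))
def ray(c,u,v):
    E=c['extrinsics'];K=c['camera_matrix'];R=E[:3,:3];t=E[:3,3]
    d=np.linalg.inv(K)@np.array([u,v,1.]); d=np.array([d[0],-d[1],-d[2]])
    return -R.T@t, R.T@d
def onz(c,u,v,z):
    o,d=ray(c,u,v); return o+d*(z-o[2])/d[2]
def cloud(c):
    K=c['camera_matrix'];E=c['extrinsics'];v,u=np.mgrid[:400,:640];z=c['range_z']
    P=np.stack([(u-K[0,2])/K[0,0]*z,-(v-K[1,2])/K[1,1]*z,-z],-1)
    return (P-E[:3,3])@E[:3,:3]
E
python3 - <<'E'
from h import *
a=snap('top','t0');b=snap('scene','s0')
for c in(a,b): print(c['camera_matrix'],c['extrinsics'])
print(get_obs())
E
```

```text
[[510.90137836   0.         320.11779037]
 [  0.         510.90137836 190.19590375]
 [  0.           0.           1.        ]] [[-0.02661188 -0.99953025 -0.01520162  0.0163843 ]
 [ 0.99173577 -0.02830751  0.12513534 -0.52716416]
 [-0.12550688 -0.0117459   0.99202321 -1.44799781]
 [ 0.          0.          0.          1.        ]]
[[386.21558159   0.         316.39558861]
 [  0.         386.21558159 199.1315382 ]
 [  0.           0.           1.        ]] [[-0.69426085  0.71944953 -0.01985554  0.37791899]
 [-0.45037553 -0.41275782  0.79170251  0.17996835]
 [ 0.56139447  0.55859051  0.61058406 -1.53852974]
 [ 0.          0.          0.          1.        ]]
{'time': 0.1, 'q': array([ 9.28479271e-01,  5.28361966e-01,  1.43376769e+00, -1.95370420e-05,
        1.18137370e+00, -1.78495120e-01]), 'joint_velocities': array([ 7.53730755e-04, -1.82919835e-03, -3.09632784e-03,  3.03814699e-04,
       -7.61447225e-04,  6.99853989e-05]), 'joint_torque': array([-3.89404095e-04, -4.40986633e+01, -1.77150303e+01,  6.33937656e-02,
        5.34474151e-02, -5.11641247e-05]), 'position': array([0.27939311, 0.55873347, 0.40387811]), 'tool_rot': array([ 2.29834029e-01,  9.73229370e-01, -8.79620690e-04, -3.72883672e-04]), 'ft_force': array([ 0.2380755 ,  0.32946745, -0.09704914]), 'moment': array([0.00629296, 0.01288932, 0.06916264]), 'grip_force': 0.0, 'grip_width': 0.08697193719084302}
```

View pics/t0.png

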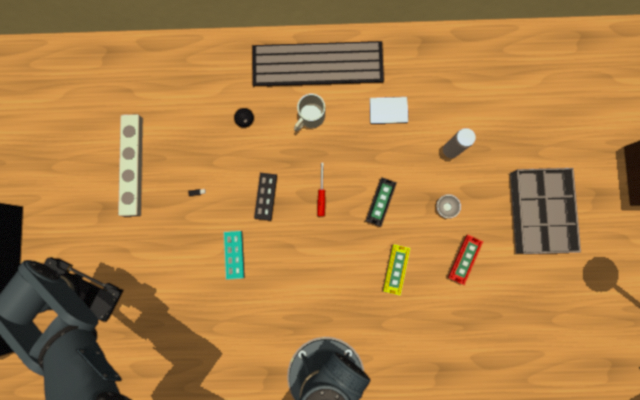

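View pics/s0.png

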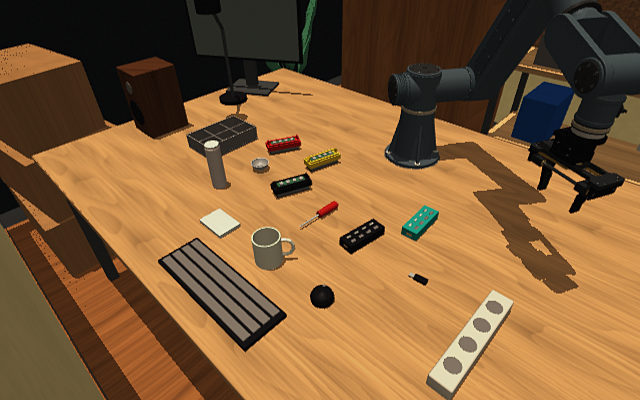

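Candidates in the top view:
- **Cover:** black shell at (265,196), or turquoise at (234,255). The black one is meant.
- **Base:** black with a green board at (380,202), yellow at (397,269), or red at (465,259). The black one is meant.

Next I'll measure both and confirm in a crop.

```bash
cat > m.py <<'E'
from h import *
def rect(c,x0,x1,y0,y1,zmin,zmax,show=True):
    P=cloud(c); m=np.zeros((400,640),bool); m[y0:y1,x0:x1]=1
    m&=(P[...,2]>zmin)&(P[...,2]<zmax)
    Q=P[m]; zt=np.median(Q[:,2]); r=cv2.minAreaRect((Q[:,:2]*1000).astype(np.float32))
    return Q,zt,r
if __name__=='__main__':
    c=load('t0')
    for n,b in dict(cover=(245,290,160,235),base=(355,405,165,240)).items():
        for zr in((.004,.08),(.024,.034),(.034,.042),(.042,.06)):
            try:
                Q,zt,r=rect(c,*b,*zr); print(n,zr,len(Q),zt,r)
            except Exception as e: print(n,zr,'none')
    # dark mask contour
    g=c['pixels'].max(2)
    for n,b,z in(('cover',(245,290,160,235),.03),('base',(355,405,165,240),.038)):
        m=np.zeros((400,640),np.uint8); s=np.s_[b[2]:b[3],b[0]:b[1]]; m[s]=(g[s]<50)*255
        k,_=cv2.findContours(m,0,1); k=max(k,key=cv2.contourArea).reshape(-1,2)
        W=np.array([onz(c,u,v,z)[:2] for u,v in k]); print(n,cv2.minAreaRect((W*1000).astype(np.float32)))
    i=c['pixels'][160:240,225:410]; cv2.imwrite('pics/c0.png',cv2.resize(i,None,fx=4,fy=4,interpolation=cv2.INTER_CUBIC))
E
python3 m.py
```

```text
cover (0.004, 0.08) 1186 0.028208950398587194 ((516.3213500976562, 159.9517364501953), (131.00735473632812, 220.93890380859375), 88.85104370117188)
cover (0.024, 0.034) 682 0.02975309684682509 ((515.3760986328125, 162.120849609375), (51.508121490478516, 136.23109436035156), 82.18318939208984)
cover (0.034, 0.042) 110 0.03536734301545325 ((514.9017333984375, 161.05885314941406), (48.57526397705078, 132.5211944580078), 81.43145751953125)
cover (0.042, 0.06) 1 0.0433432821273348 ((501.83453369140625, 146.6129913330078), (0.0, 0.0), 0.0)
base (0.004, 0.08) 1148 0.03857312918429919 ((492.033447265625, -171.86471557617188), (145.1995086669922, 219.6121826171875), 88.00865936279297)
base (0.024, 0.034) 38 0.03240676512543489 ((488.30462646484375, -173.41915893554688), (48.2740478515625, 133.7596435546875), 68.41471099853516)
base (0.034, 0.042) 433 0.038902877756107235 ((489.3128967285156, -173.74325561523438), (47.89310073852539, 135.7329864501953), 68.36376190185547)
base (0.042, 0.06) 327 0.044959220873347 ((488.3135070800781, -173.04481506347656), (46.86408996582031, 133.66757202148438), 67.81959533691406)
cover ((503.13629150390625, 142.2830352783203), (0.0, 0.0), 0.0)
base ((498.4467468261719, -157.0438690185547), (6.450872421264648, 121.36109161376953), 68.04421997070312)
```

View pics/c0.png

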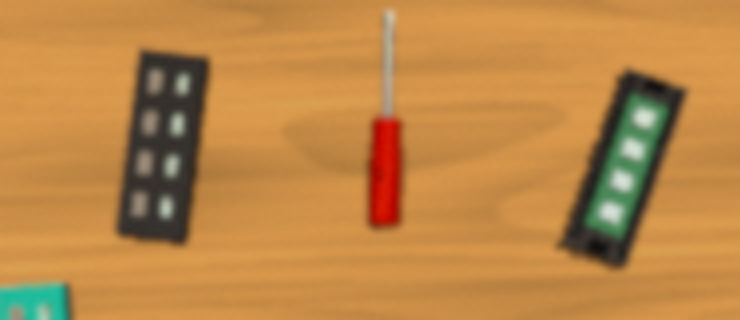

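The crop shows the black closed shell with port marks on the left, at about (265,196) in the full image. The black base with its green board and end hooks is on the right, at (380,202). Measured sizes match: 136×51 mm with the top at 30 mm, and 136×48 mm with the top at 38 mm. Now I'll work out the move above the cover.

```bash
cat >> h.py <<'E'
from scipy.spatial.transform import Rotation as Ro
def go(x,y,z,yaw):  # yaw (deg) of tool y axis in world, tool down
    s=get_obs(); R=Ro.from_quat(s['tool_rot']); a=np.radians(yaw)
    ty=np.array([np.cos(a),np.sin(a),0]); tz=np.array([0,0,-1.]); D=Ro.from_matrix(np.stack([np.cross(ty,tz),ty,tz],1))
    p=s['position']; print('pos',p.round(4),'F',s['ft_force'].round(2),'w',s['grip_width'],'t',s['time'])
    print((R.inv().apply(np.array([x,y,z])-p)/.04).round(3),(R.inv()*D).as_rotvec().round(4))
E
python3 -c "
from h import *
go(.515,.162,.30,82.2)"
```

```text
pos [0.2794 0.5587 0.4039] F [ 0.24  0.33 -0.1 ] w 0.08697193719084302 t 0.1
[-9.706 -6.231  2.606] [-0.0018 -0.0006 -0.3277]
```

>>> {"fn": "move_arm", "kwargs": {
  "commands": [
    [[-9.71,-6.23,1.0,0,0,-0.328],[-9.71,-6.23,1.0,0,0,-0.328],[-9.71,-6.23,1.0,0,0,-0.328],[-9.71,-6.23,1.0,0,0,-0.328],[-9.71,-6.23,1.0,0,0,-0.328],[-9.71,-6.23,1.0,0,0,-0.328],[-9.71,-6.23,1.0,0,0,-0.328],[-9.71,-6.23,2.6,0,0,-0.328],[-9.71,-6.23,2.6,0,0,-0.328],[-9.71,-6.23,2.6,0,0,-0.328],[-9.71,-6.23,2.6,0,0,-0.328],[-9.71,-6.23,2.6,0,0,-0.328]]
  ],
  "claw": -1,
  "squeeze": 40
}}

```text
time: 1.6
position: [0.5153, 0.1635, 0.3023]
tool_rot: [0.067, 0.998, 0.0, 0.001]
ft_force: [0.3, 0.4, 0.4]
grip_width: 0.0872
grip_force: 0.0
```

Run:
```python
from h import *
a=snap('scene','s1'); t=snap('top','t1')
i=np.hstack([cv2.resize(a['pixels'][120:280,280:440],(400,400)),cv2.resize(t['pixels'][130:250,200:320],(400,400))])
cv2.imwrite('pics/c1.png',i)
go(.515,.162,.188,82.2)
```

```text
pos [0.5153 0.1632 0.3019] F [ 0.74 -0.19 -0.28] w 0.08699060531574047 t 1.7
[ 0.01  -0.032  2.848] [0.0005 0.0021 0.0018]
```

View pics/c1.png

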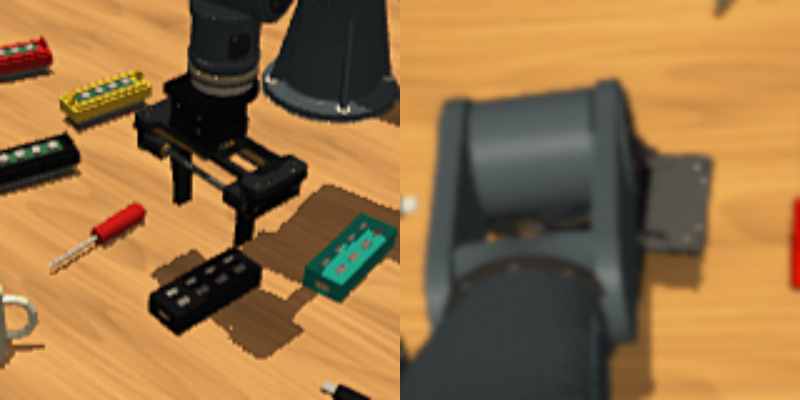

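>>> {"fn": "move_arm", "kwargs": {
  "commands": [
    [[0.01,-0.03,1.4,0,0.002,0.002],[0.01,-0.03,2.0,0,0.002,0.002],[0.01,-0.03,2.5,0,0.002,0.002],[0.01,-0.03,2.85,0,0.002,0.002],[0.01,-0.03,2.85,0,0.002,0.002],[0.01,-0.03,2.85,0,0.002,0.002]]
  ]
}}

```text
time: 2.45
position: [0.5152, 0.1614, 0.1874]
tool_rot: [0.069, 0.998, 0.0, -0.0]
ft_force: [-0.7, -0.1, 0.1]
grip_width: 0.087
grip_force: 0.0
```

>>> {"fn": "move_arm", "kwargs": {
  "commands": [
    [[0,0,0,0,0,0],[0,0,0,0,0,0],[0,0,0,0,0,0],[0,0,0,0,0,0],[0,0,0,0,0,0],[0,0,0,0,0,0]]
  ],
  "claw": 1,
  "squeeze": 40
}}

```text
time: 3.2
position: [0.5149, 0.1613, 0.1868]
tool_rot: [0.069, 0.998, 0.0, -0.001]
ft_force: [0.5, -0.4, 0.8]
grip_width: 0.0495
grip_force: 40.0
```

>>> {"fn": "move_arm", "kwargs": {
  "commands": [
    [[0,0,-0.5,0,0,0],[0,0,-1.2,0,0,0],[0,0,-2.0,0,0,0],[0,0,-2.6,0,0,0],[0,0,-2.6,0,0,0]]
  ]
}}

```text
time: 3.82
position: [0.5156, 0.1613, 0.2922]
tool_rot: [0.069, 0.998, 0.0, 0.001]
ft_force: [-0.5, -0.7, -1.5]
grip_width: 0.05
grip_force: 40.0
```

```bash
python3 -c "
from h import *
go(.489,-.1733,.287,68.2)"
```

```text
pos [0.5156 0.1613 0.2922] F [-0.55 -0.69 -1.52] w 0.04999841282988842 t 3.825
[-0.489 -8.376  0.123] [0.0011 0.0019 0.2428]
```

>>> {"fn": "move_arm", "kwargs": {
  "commands": [
    [[0,-1.0,0,0,0,0.04],[-0.1,-2.0,0,0,0,0.08],[-0.15,-3.0,0,0,0,0.11],[-0.2,-4.0,0,0,0,0.14],[-0.3,-5.0,0,0,0,0.17],[-0.35,-6.0,0.0,0,0,0.2],[-0.4,-7.0,0.05,0,0,0.22],[-0.49,-8.0,0.1,0,0.002,0.243],[-0.49,-8.38,0.12,0,0.002,0.243],[-0.49,-8.38,0.12,0,0.002,0.243],[-0.49,-8.38,0.12,0,0.002,0.243],[-0.49,-8.38,0.12,0,0.002,0.243]]
  ]
}}

```text
time: 5.32
position: [0.4884, -0.1722, 0.2858]
tool_rot: [0.188, 0.982, 0.0, -0.002]
ft_force: [0.8, -0.6, -0.9]
grip_width: 0.0496
grip_force: 40.0
```

Run:
```python
from h import *
a=snap('scene','s2'); t=snap('top','t2')
i=np.hstack([cv2.resize(a['pixels'][110:210,240:340],(400,400),interpolation=2),cv2.resize(t['pixels'][150:250,330:430],(400,400),interpolation=2)])
cv2.imwrite('pics/c2.png',i)
go(.489,-.1733,.25,68.2)
```

```text
pos [ 0.4885 -0.1725  0.286 ] F [-0.56 -0.2  -0.59] w 0.04971158917751546 t 5.425
[-0.023 -0.015  0.9  ] [-0.0006 -0.0041  0.0013]
```

View pics/c2.png

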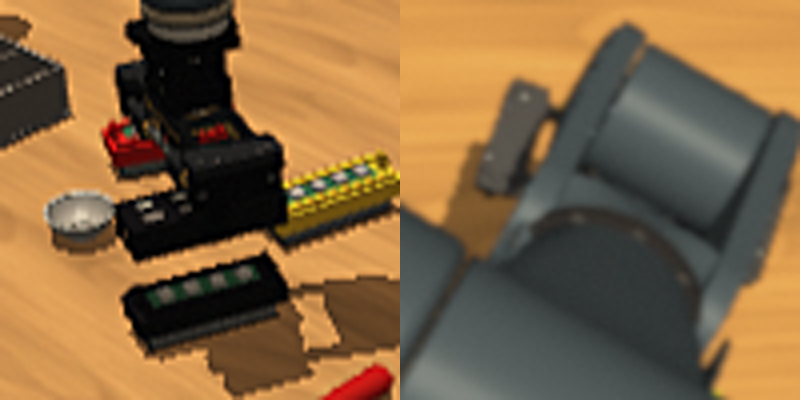

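The cover hangs level above the base, left half of the crop. I'll check its offset along the long axis by comparing the extents of the two visible side faces in the scene view.

Run:
```python
from h import *
c=load('s2');P=cloud(c);a=np.radians(-21.8);ex=np.array([np.cos(a),np.sin(a)]);ey=np.array([-ex[1],ex[0]])
Q=P[...,:2]-[.489,-.1733];X=Q@ex;Y=Q@ey;Z=P[...,2]
for n,z0,z1 in(('base',.022,.036),('cover',.102,.126)):
    m=(Z>z0)&(Z<z1)&(abs(X)<.085)&(abs(Y)<.04)
    f=m&(Y>.015); y=np.median(Y[f]); s=f&(abs(Y-y)<.004)
    e=m&(abs(Y)<.018)&(X>.05)
    k=np.polyfit(X[s],Y[s],1)
    print(n,s.sum(),'face y',y,'slope',k[0],'x',np.percentile(X[s],[0,1,99,100]),'endface x',np.median(X[e]),e.sum())
m=(Z>.11)&(Z<.15)&(abs(X)<.085)&(abs(Y)<.03); print(np.percentile(Z[m],[5,50,95]))
```

```text
base 119 face y 0.02442870946648162 slope 0.0031743691024353443 x [-0.06446663 -0.06346027  0.06869364  0.07016151] endface x 0.067979555894462 17
cover 188 face y 0.026412890083165795 slope -0.002549015340383176 x [-0.06669674 -0.06537552  0.06833435  0.06956035] endface x 0.06838086293684684 19
[0.11164852 0.12596541 0.12994526]
```

>>> {"fn": "move_arm", "kwargs": {
  "commands": [
    [[0,-0.025,0.3,0,-0.004,0],[0,-0.025,0.6,0,-0.004,0],[0,-0.025,0.9,0,-0.004,0],[0,-0.025,1.1,0,-0.004,0],[0,-0.025,1.18,0,-0.004,0],[0,-0.025,1.18,0,-0.004,0],[0,-0.025,1.18,0,-0.004,0]]
  ]
}}

```text
time: 6.3
position: [0.488, -0.1745, 0.239]
tool_rot: [0.189, 0.982, -0.0, 0.0]
ft_force: [0.4, 0.5, -0.2]
grip_width: 0.0497
grip_force: 40.0
```

>>> {"fn": "move_arm", "kwargs": {
  "commands": [
    [[0,0,0.03,0,0,0],[0,0,0.06,0,0,0],[0,0,0.09,0,0,0],[0,0,0.12,0,0,0],[0,0,0.15,0,0,0],[0,0,0.15,0,0,0]]
  ]
}}

```text
time: 7.05
position: [0.488, -0.1745, 0.2329]
tool_rot: [0.189, 0.982, -0.0, 0.0]
ft_force: [0.4, -0.2, 2.9]
grip_width: 0.0496
grip_force: 40.0
```

>>> {"fn": "move_arm", "kwargs": {
  "commands": [
    [[0,0,0.02,0,0,0],[0,0,0.05,0,0,0],[0,0,0.075,0,0,0],[0,0,0.075,0,0,0]]
  ]
}}

```text
time: 7.55
position: [0.4879, -0.1745, 0.2297]
tool_rot: [0.189, 0.982, -0.0, 0.0]
ft_force: [-0.3, -0.7, 4.0]
grip_width: 0.0498
grip_force: 40.0
```

>>> {"fn": "move_arm", "kwargs": {
  "commands": [
    [[0,0,0.02,0,0,0],[0,0,0.05,0,0,0],[0,0,0.075,0,0,0],[0,0,0.075,0,0,0]]
  ]
}}

```text
time: 8.05
position: [0.488, -0.1745, 0.2268]
tool_rot: [0.189, 0.982, -0.0, 0.0]
ft_force: [0.2, 0.6, 5.8]
grip_width: 0.0502
grip_force: 40.0
```

>>> {"fn": "move_arm", "kwargs": {
  "commands": [
    [[0,0,0.02,0,0,0],[0,0,0.04,0,0,0],[0,0,0.05,0,0,0],[0,0,0.05,0,0,0]]
  ]
}}

```text
time: 8.55
position: [0.488, -0.1745, 0.225]
tool_rot: [0.189, 0.982, -0.0, 0.0]
ft_force: [0.0, 0.2, 7.7]
grip_width: 0.0495
grip_force: 40.0
```

>>> {"fn": "move_arm", "kwargs": {
  "commands": [
    [[0,0,0.02,0,0,0],[0,0,0.04,0,0,0],[0,0,0.05,0,0,0],[0,0,0.05,0,0,0]]
  ]
}}

```text
time: 9.05
position: [0.488, -0.1742, 0.2226]
tool_rot: [0.189, 0.982, -0.0, -0.0]
ft_force: [1.3, 1.1, 3.8]
grip_width: 0.0499
grip_force: 40.0
```

>>> {"fn": "move_arm", "kwargs": {
  "commands": [
    [[0,0,0.02,0,0,0],[0,0,0.04,0,0,0],[0,0,0.04,0,0,0]]
  ]
}}

```text
time: 9.43
position: [0.488, -0.1742, 0.2212]
tool_rot: [0.189, 0.982, -0.0, -0.0]
ft_force: [2.1, 3.2, 5.1]
grip_width: 0.0499
grip_force: 40.0
```

>>> {"fn": "move_arm", "kwargs": {
  "commands": [
    [[0,0,0.02,0,0,0],[0,0,0.04,0,0,0],[0,0,0.04,0,0,0]]
  ]
}}

```text
time: 9.8
position: [0.4879, -0.1742, 0.2197]
tool_rot: [0.189, 0.982, -0.0, 0.0]
ft_force: [2.6, 3.3, 7.3]
grip_width: 0.0498
grip_force: 40.0
```

>>> {"fn": "move_arm", "kwargs": {
  "commands": [
    [[0,0,0.02,0,0,0],[0,0,0.04,0,0,0],[0,0,0.04,0,0,0]]
  ]
}}

```text
time: 10.18
position: [0.4879, -0.1742, 0.2184]
tool_rot: [0.189, 0.982, -0.0, 0.0]
ft_force: [1.0, 3.2, 8.3]
grip_width: 0.05
grip_force: 40.0
```

The force dropped from 7.7 to 3.8 N, which looks like a click. I'll check the gap and level in the scene view.

Run:
```python
from h import *
c=snap('scene','s3');P=cloud(c);a=np.radians(-21.8);ex=np.array([np.cos(a),np.sin(a)]);ey=np.array([-ex[1],ex[0]])
Q=P[...,:2]-[.489,-.1733];X=Q@ex;Y=Q@ey;Z=P[...,2]
print(get_obs()['moment'],get_obs()['ft_force'])
m=(abs(X)<.075)&(abs(Y)<.021)&(Z>.045)&(Z<.075)
m&=~((abs(X)<.02))
A=np.c_[X[m],Y[m],np.ones(m.sum())];w=np.linalg.lstsq(A,Z[m],rcond=None)[0];print(w,m.sum())
for i in range(4):
    r=Z[m]-A@w; k=abs(r)<.003; w=np.linalg.lstsq(A[k],Z[m][k],rcond=None)[0]
print('top plane',w,k.sum())
i=cv2.resize(c['pixels'][140:215,240:340],(800,600),interpolation=2);i=cv2.convertScaleAbs(i,alpha=2.2,beta=15);cv2.imwrite('pics/c3.png',i)
```

```text
[ 0.7827781  -0.215002    0.11735465] [1.99675216 3.29910594 7.90970436]
[ 0.0011755  -0.04431109  0.059165  ] 121
top plane [-0.00896838 -0.00587456  0.06062808] 105
```

View pics/c3.png

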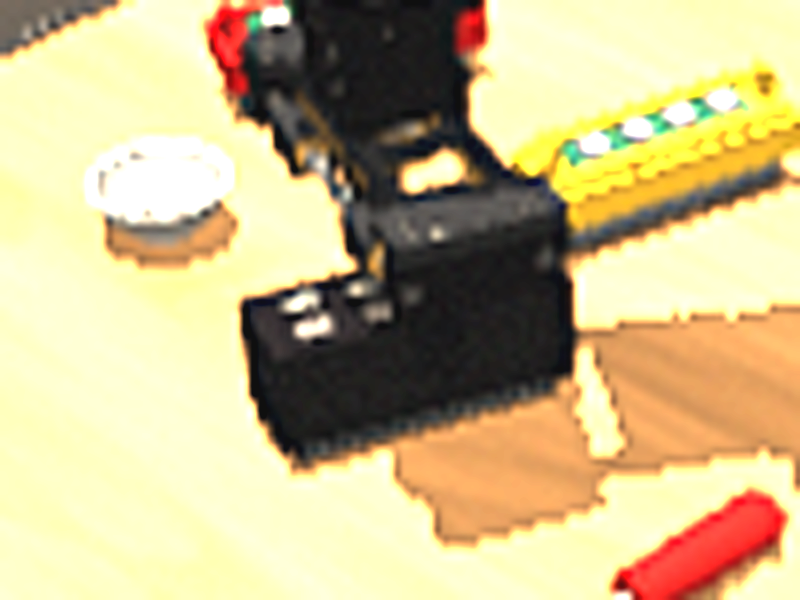

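The cover is level and about 6.5 mm below the rest seat, with no visible gap. I'll press a little further to rule out a second click still to come.

>>> {"fn": "move_arm", "kwargs": {
  "commands": [
    [[0,0,0.02,0,0,0],[0,0,0.04,0,0,0],[0,0,0.05,0,0,0],[0,0,0.05,0,0,0]]
  ]
}}

```text
time: 10.72
position: [0.4879, -0.1741, 0.2166]
tool_rot: [0.189, 0.982, -0.0, 0.0]
ft_force: [0.7, 2.1, 9.9]
grip_width: 0.0497
grip_force: 40.0
```

>>> {"fn": "move_arm", "kwargs": {
  "commands": [
    [[0,0,0.02,0,0,0],[0,0,0.04,0,0,0],[0,0,0.05,0,0,0],[0,0,0.05,0,0,0]]
  ]
}}

```text
time: 11.22
position: [0.4879, -0.1742, 0.2148]
tool_rot: [0.189, 0.982, -0.0, 0.0]
ft_force: [1.3, 4.5, 12.2]
grip_width: 0.0496
grip_force: 40.0
```

>>> {"fn": "move_arm", "kwargs": {
  "commands": [
    [[0,0,0.02,0,0,0],[0,0,0.04,0,0,0],[0,0,0.05,0,0,0],[0,0,0.05,0,0,0]]
  ]
}}

```text
time: 11.72
position: [0.4879, -0.1741, 0.213]
tool_rot: [0.189, 0.982, -0.0, 0.0]
ft_force: [-0.6, 3.4, 14.8]
grip_width: 0.0496
grip_force: 40.0
```

The force rises linearly with sink, as foam alone would give, so the cover is seated. I'll ease up to the rest height, release, then look.

>>> {"fn": "move_arm", "kwargs": {
  "commands": [
    [[0,0,-0.08,0,0,0],[0,0,-0.16,0,0,0],[0,0,-0.24,0,0,0],[0,0,-0.28,0,0,0],[0,0,-0.28,0,0,0],[0,0,-0.28,0,0,0]]
  ]
}}

```text
time: 12.48
position: [0.4879, -0.1742, 0.2229]
tool_rot: [0.189, 0.982, -0.0, -0.0]
ft_force: [2.0, 4.2, 3.7]
grip_width: 0.0501
grip_force: 40.0
```

>>> {"fn": "move_arm", "kwargs": {
  "commands": [
    [[0,0,0,0,0,0],[0,0,0,0,0,0],[0,0,0,0,0,0],[0,0,0,0,0,0],[0,0,0,0,0,0],[0,0,0,0,0,0]]
  ],
  "claw": -1
}}

```text
time: 13.22
position: [0.4879, -0.1744, 0.2231]
tool_rot: [0.189, 0.982, -0.0, -0.0]
ft_force: [-0.0, -0.5, 0.0]
grip_width: 0.0866
grip_force: 0.0
```

>>> {"fn": "move_arm", "kwargs": {
  "commands": [
    [[0,0,-1.0,0,0,0],[0,0,-2.0,0,0,0],[0,0,-3.0,0,0,0],[0,0,-4.0,0,0,0],[0,2.0,-4.0,0,0,0],[0,4.0,-4.0,0,0,0],[0,6.0,-4.0,0,0,0],[0,7.0,-4.0,0,0,0],[0,7.0,-4.0,0,0,0],[0,7.0,-4.0,0,0,0]]
  ]
}}

```text
time: 14.48
position: [0.5922, 0.0879, 0.3827]
tool_rot: [0.187, 0.982, -0.0, 0.0]
ft_force: [-0.4, -0.1, 0.2]
grip_width: 0.0871
grip_force: 0.0
```

Run:
```python
from h import *
from m import rect
t=snap('top','t4');c=snap('scene','s4')
for zr in((.055,.08),(.062,.075)):
    Q,z,r=rect(t,345,415,160,245,*zr);print(zr,len(Q),z,r)
k=(abs(Q[:,2]-.068)<.005);A=np.c_[Q[k][:,:2]-[.489,-.1733],np.ones(k.sum())];print(np.linalg.lstsq(A,Q[k][:,2],rcond=None)[0])
i=np.hstack([cv2.resize(c['pixels'][150:210,260:320],(400,400),interpolation=2),cv2.resize(t['pixels'][165:240,345:420],(400,400),interpolation=2)])
cv2.imwrite('pics/c4.png',cv2.convertScaleAbs(i,alpha=2,beta=10))
```

```text
(0.055, 0.08) 865 0.06813878508940402 ((488.950439453125, -175.38739013671875), (50.90439224243164, 137.27418518066406), 68.11967468261719)
(0.062, 0.075) 825 0.06824565648497014 ((488.9513854980469, -175.25973510742188), (50.484195709228516, 137.126708984375), 68.40320587158203)
[0.00263418 0.00833091 0.06814154]
```

View pics/c4.png

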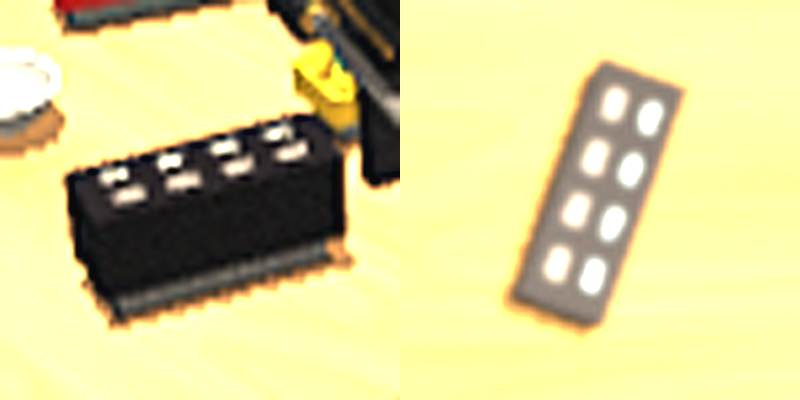

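The cover sits closed on the base. Its top is at 68.1 mm (expected 68), level, in line with the base and centred within about 2 mm. The arm is clear of it.

```bash
python3 -c "
from rig import *
print(hand_in())"
```

```text
the job is handed in; nothing more can be done
None
```

I pressed the cover home on the hub base, released it and handed the job in at about 14.6 s. The push peaked at about 15 N, the force drop and final cover height indicate both hooks clicked, and no verdict was shown.

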